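# Lock the kitchen scale's battery cover with the coin key

## Task

The kitchen scale lies face down with a fresh battery in it, but its round battery cover is only resting in place. Take the orange coin key from the wooden block, put its blade in the cover's slot, push the cover down gently against its spring until you feel it bottom, and turn it clockwise about a quarter turn until it comes up against its stop, so that it locks and springs back up flush; then stand the key back in its pocket in the block. Touch the scale with the key only, never force it, don't shove the scale about, and leave the things around it where they stand.

Things in the scene. Friction and masses are not known exactly. Their poses are not given: they have to be found in the camera images.
- scale: Kitchen scale, loose, face down, 0.9 kg: steel platform 120 (x) x 180 (y) x 6 mm, on it a white base 102 x 162 mm, its flat upper face 32 mm above the worktop, with rubber feet 15 mm wide, 4 mm high at x +-37, y +-67 mm. Origin: centre of the underside, z up. The round cover is at x 0, y +35 mm; a red dot beside it marks where the cover's red dot ends when locked, a grey ring where it starts.
- slot (a point): Top centre of the grey battery cover (44 mm across), at the mouth of its coin slot. The slot runs along this x axis: 25 mm long, 5 wide, 5 deep, mouth bevelled 1 mm, dark floor. z is up and is the turning axis. Moves with the cover: 34 mm above the worktop unlocked, 32 mm (flush) locked. It bears 30 N in all, push plus edge forces (0.1 N m of twist is some 12 N); 9 N down and 0.12 N m do the job.
- cover (a joint): Turn of the cover in rad, clockwise from above positive; 0 to 0.1 at the start. Not pushed down it catches at 0.15 to 0.57. Turning takes about 0.05 N m until it meets a springy stop (0.015 N m more per 0.01 rad), somewhere from 1.05 to 1.45 (it differs and shows nowhere: feel for it). Let go within 0.08 rad of the stop, it springs up into its pocket and cannot turn back.
- cover_lift (a joint): Height of the cover in m: 0 sprung up (unlocked), negative pushed down. The spring gives 3 N at 0 and 0.4 N more per mm. To turn, it must be down 4 to 9.5 mm (this differs from scale to scale and shows nowhere); 1.5 mm deeper than that it bottoms hard, at 5.5 to 11 mm, so a push of 9 N is on the bottom. It turns while on the bottom. Locked, it rests at -0.002.
- key: Coin key, 60 mm tall, 45 g, upright in the block: orange plastic handle 28 (x) x 12 (y) mm, from 18 to 60 mm above the origin, and under it a steel blade 20 (x) x 3 (y) mm, 18 mm long. Origin: centre of the blade's lower end; z up along the key, x along the blade's width. It is the same turned half round about z.
- block: Wooden gadget block, fixed, 92 (x) x 58 (y) x 32 mm. Origin: centre of its underside. In its top, at the centre, is the key's pocket: 24 (x) x 7 (y) mm, 20 mm deep; the handle rests on the block's top, so the key's origin is then 14 mm above the block's. Two empty round holes at x +-29 mm are not used.
- spice_jar: Spice jar with yellow lid, 42 mm wide, 96 mm tall, loose; origin at the centre of its underside. Leave alone.
- tomato_tin: Tin with tomatoes on the label, 75 mm wide, 58 mm tall, loose; origin at the centre of its underside. Leave alone.
- garlic: Garlic bulb, 56 mm, loose; origin at the centre of its underside. Leave alone.
Not all that is in view belongs to the job. There is more than one size of the key; the one meant has the size given above.

How it is judged:
On the way, in this order (a step that is already met when the one before it is completed fails the run):
1. the key is lifted clear of the block (z of key in the frame of block above 0.036 m), for 0.1 s.
2. the key's blade is in the slot and pushes the cover down (horizontal distance between key and slot below 0.005 m and z of key in the frame of slot below -0.0035 m and value of joint cover_lift below -0.003 m and value of joint cover below 0.6 rad), for 0.1 s.
3. the cover is turned round to its locking place with the key in the slot (value of joint cover above 0.9 rad and z of key in the frame of slot below -0.003 m and horizontal distance between key and slot below 0.005 m), for 0.1 s.
At the end, for the whole second after the job is handed in: The cover is turned clockwise (at least 0.9 rad) and has sprung up into its locking pocket (flush within about 1 mm: 1 to 2.9 mm below its unlocked height); the key stands in the block's pocket, within 6 mm of its centre, seated to 3.5 mm, within 0.15 rad of upright; key and scale at rest (value of joint cover above 0.9 rad and value of joint cover_lift between -0.0029 and -0.001 m and horizontal distance between key and block below 0.006 m and z of key in the frame of block below 0.0175 m and angle between key's own z axis and vertical below 0.15 rad and linear speed of each of key, scale below 0.02 m/s); the robot touches nothing.
It fails at once if the key is forced on the scale or its cover with more than 30 N (push and twist together) (contact force between key and scale above 30 N).
It fails at once if the fingers or the arm touch the scale (contact force between any of the fingers, the arm and scale above 2 N).
It fails at once if the scale is shoved more than 20 mm (distance of scale from where it was at the start of the episode above 0.02 m).
It fails at once if the spice jar, the tin or the garlic is moved more than 15 mm (distance of any of spice_jar, tomato_tin, garlic from where it was at the start of the episode above 0.015 m).
It also fails if it takes over 72 s, if anything falls off the work surface, if the arm or the gripper's body presses on something with over 40 N, if the wrist force passes 120 N, or if a joint passes its speed limit or range.

## Robot

A 6-joint arm with a two-finger parallel gripper is mounted at the origin on a cart in front of the work surface, level with it; the furniture and walls round the work are solid. World frame = base frame: x ahead of the robot, y to its left, z up, the work surface at z = 0. Lengths are in m, angles in rad, forces in N, time in s.
With the tool pointing down it reaches from about 0.35 to 0.95 m from the base axis. Payload 17.4 kg.
Tool frame: the origin (TCP) lies midway between the tips of the shut fingers; the grasp point (between the pads) lies ctrl.grip_depth behind it (ctrl.grip_depth is the distance from the TCP to the grasp point, in m); z points along the fingers, y is the line along which they close (so a half turn about z gives the same grasp; the last joint's range is limited). The gripper opens to 93 mm and grips with 3 to 60 N. Pads are 15 mm wide; open, the fingers measure 128 mm over their backs; the gripper's body (75 mm by 188 mm) begins 65 mm behind the grasp point.
Start: joints at [1.161, 0.116, 1.442, -0, 1.584, -0.038], TCP at [0.245, 0.629, 0.219] pointing down, gripper open.
Joint ranges: [-2.83, 2.83], [-0.83, 2.19], [0.07, 2.5], [-1.14, 4.28], [0.01, 3], [-2.97, 2.97]. Speed limits (rad/s): [1.89, 1.89, 2.22, 3.14, 3.14, 3.14].

## Interface

Orientations are given as [roll, pitch, yaw] about the fixed x, y, z axes, in that order (R = Rz(yaw) Ry(pitch) Rx(roll)).
In Python, from plant import ctrl, imaging gives the robot as it stands.
- The arm moves only by the tool step_arm, never from a script. Its argument "increments" is a list that holds one entry, the list of rows, each a list of 5 numbers: the shift along the tool's x, y, z in m, then the turn about the tool's z in degrees, then the opening, from -1 (shut) to 1 (fully open). A call has 1 to 12 rows; each row shifts and turns the commanded pose from where the row before left it, along the tool's axes as they then stand; what a row does not reach is not made up. A row lasts 1/12 s, in which the tool goes at most 41.7 mm and 7.16 degrees, less where a joint would pass 70% of its speed; a pose out of reach is approached as far as the arm can. A call is refused whole if a number of a shift passes 0.0417 or a number of a turn 7.16, either way. A call with a gripper value outside its range is refused whole. The fingers move at their own pace and stop on an object; "newtons" is the grip in N (left out, the last holds). Time passes only in rows, so rows that do not move let the fingers close. It gives the time, the measured TCP pose, the force, the opening and the grip force at its end, in the units of the state.
- ctrl.sense(): the state, without advancing time (a new reading comes with each control period).
- imaging.grab_frame(name): name is "side" or "top" or "wrist"; returns a dict with "image" (420x560x3 uint8, red, green, blue), "intrinsics" (3x3 intrinsics, pixels), "R" (3x3) and "t" (3): a world point X has camera coordinates R X + t; the wrist camera has in their place "tool_from_camera" (4x4, takes a point from camera to tool coordinates, whose origin is the TCP and whose axes are the flange's). Camera axes: x right, y down, z forward; pixel columns grow to the right and rows downward; lengths in m; the calibration is good to about 2 mm. The wrist camera is an equidistant fisheye: a pixel r from the principal point sees the ray r / f radians off the axis. A picture is of the moment at which its call begins: read the wrist's pose just before it. There is no depth.
- ctrl.job_done(): hands the job in; it is judged then, once.
The state is a dict: "time_s": time; "joints": joint angles; "dq": joint speeds; "effort": joint torques, N m; "tool_pos": TCP position; "eef_rot": TCP orientation; "ft_force": force on the tool from outside, world axes, zero at the start; "moment": the same for the moment, N m; "grip_width": opening from 0.0 (shut) to 1.0 (fully open); "grasp_force": force on a finger pad.
Only numpy, scipy, OpenCV 4.12 (cv2) and the standard library are available. Lean on these libraries where they do the work, as an engineer would, in place of code of your own. Each camera call takes 0.05 s, during which the arm holds its last target. There are 200 camera calls.

## Working session

There is one attempt and no reset: what is moved stays moved. The work goes in short steps, Python scripts to look and compute and a tool call to move; the robot and the scene stay as the last step left them, time stands still between calls to the robot, and variables do not carry over. Pictures are saved under pics/ and viewed, at most 10 in all, crops included, and the job is handed in when it is done.

Besides the shell and the picture viewer there is one more tool, called as name([rows], argument=value, ...), one row to a line, values as JSON. step_arm: Moves the arm, as the interface text tells. Its arguments: {"type":"object","properties":{"increments":{"type":"array"},"newtons":{"type":"number"}},"required":["increments"]}

```bash
ls; mkdir -p pics; python3 - <<'E'
from plant import ctrl, imaging
import cv2,numpy as np,pickle
s=ctrl.sense();print(s, ctrl.grip_depth)
d={}
for n in("side","top","wrist"):
    f=imaging.grab_frame(n);d[n]=f;cv2.imwrite(f"pics/{n}0.png",f["image"][:,:,::-1])
    print(n,{k:np.round(v,4).tolist() for k,v in f.items() if k!="image"})
pickle.dump((s,d),open("f0.pkl","wb"))
E
```

```text
pics
{'time_s': 0.0, 'joints': array([ 1.16120264e+00,  1.16468297e-01,  1.44226341e+00,  2.65072446e-05,
        1.58402008e+00, -3.78149670e-02]), 'dq': array([-0.00095267, -0.0014236 , -0.00067344, -0.00010744, -0.00037912,
       -0.00175236]), 'effort': array([ 2.00124749e-03, -7.21287632e+01, -6.22584486e+01,  7.81238428e-02,
        2.39008939e-02, -8.77983143e-05]), 'tool_pos': array([0.24513528, 0.6286874 , 0.21791827]), 'eef_rot': array([-3.14043535e+00, -7.03085839e-05,  2.76981423e+00]), 'ft_force': array([-0.1478332,  0.3440722,  0.7180127]), 'moment': array([-0.00282059, -0.00144775,  0.01271032]), 'grasp_force': 0.0, 'grip_width': 1.0025887656421948} 0.0188
side {'intrinsics': [[541.0763, 0.0, 295.0773], [0.0, 541.0763, 208.2171], [0.0, 0.0, 1.0]], 'R': [[-0.9996, -0.0291, -0.004], [-0.0208, 0.7958, -0.6053], [0.0208, -0.6049, -0.796]], 't': [0.5945, 0.043, 0.877]}
top {'intrinsics': [[383.6903, 0.0, 283.9947], [0.0, 383.6903, 209.297], [0.0, 0.0, 1.0]], 'R': [[0.0269, -0.9995, -0.0133], [-0.9949, -0.0255, -0.0977], [0.0973, 0.0158, -0.9951]], 't': [0.0269, 0.6087, 0.8563]}
wrist {'intrinsics': [[325.1923, 0.0, 281.5872], [0.0, 325.1923, 212.4798], [0.0, 0.0, 1.0]], 'tool_from_camera': [[0.0007, -0.9553, -0.2956, 0.0829], [1.0, 0.0008, -0.0004, -0.0003], [0.0006, -0.2956, 0.9553, -0.1661], [0.0, 0.0, 0.0, 1.0]]}
```

View pics/side0.png

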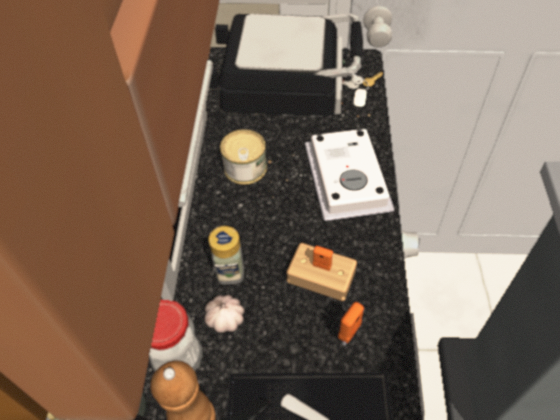

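View pics/top0.png

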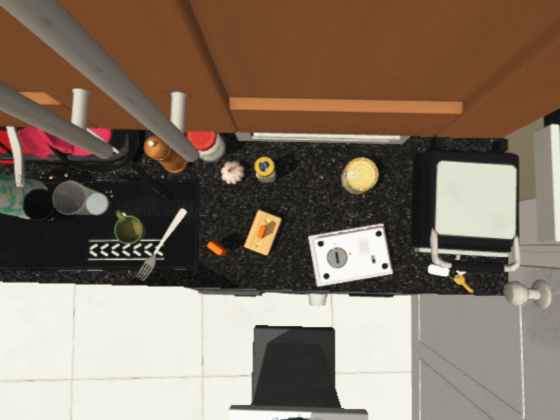

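The side view shows the block with its key at (322,258), the cover at (353,180) and a decoy key at (351,322). In the top view the block key is at (263,232), the cover at (337,258) and the decoy at (215,248). Next I'll measure these and view enlarged crops.

```bash
cat > h.py <<'E'
import numpy as np,cv2,pickle
from scipy.spatial.transform import Rotation as Ro
def cast(f,uv,z,s=None):
    K=f["intrinsics"];uv=np.asarray(uv,float).reshape(-1,2)
    d=(uv-[K[0,2],K[1,2]])/[K[0,0],K[1,1]]
    if "R" in f:
        R,t=f["R"],f["t"];o=-R.T@t;w=np.c_[d,np.ones(len(d))]@R
    else:
        r=np.linalg.norm(d,axis=1)+1e-12
        v=np.c_[d/r[:,None]*np.sin(r)[:,None],np.cos(r)]
        T=f["tool_from_camera"];Rt=Ro.from_euler("xyz",s["eef_rot"]).as_matrix()
        w=v@T[:3,:3].T@Rt.T;o=s["tool_pos"]+Rt@T[:3,3]
    return o+w*((z-o[2])/w[:,2])[:,None]
def masks(img):
    h=cv2.cvtColor(img,cv2.COLOR_RGB2HSV);H,S,V=cv2.split(h)
    return dict(orange=((H<13)&(S>190)&(V>130)),wood=((H>10)&(H<25)&(S>70)&(S<200)&(V>130)),white=((S<40)&(V>150)))
def blobs(m,amin):
    m=m.astype(np.uint8);c,_=cv2.findContours(m,cv2.RETR_EXTERNAL,cv2.CHAIN_APPROX_NONE)
    return [x for x in c if cv2.contourArea(x)>=amin]
E
python3 - <<'E'
from h import *
s,d=pickle.load(open("f0.pkl","rb"))
for n,amin in(("top",25),("side",60)):
    f=d[n];M=masks(f["image"])
    for k in M:
        for c in blobs(M[k],amin):
            (u,v),wh,a=cv2.minAreaRect(c)
            if n=="top" and not(200<u<400 and 150<v<290):continue
            if n=="side" and not(220<u<400 and 120<v<350):continue
            print(n,k,np.round([u,v,*wh,a],1),"z0.032",[np.round(p[:2],3).tolist() for p in cast(f,cv2.boxPoints(((u,v),wh,a)),.032)], "z.074",np.round(cast(f,[u,v],.074)[0,:2],3))
a=d["top"]["image"][195:295,200:400];b=d["side"]["image"][120:350,280:400]
cv2.imwrite("pics/ta.png",cv2.resize(a,None,fx=4,fy=4,interpolation=2)[:,:,::-1])
cv2.imwrite("pics/sa.png",cv2.resize(b,None,fx=2.6,fy=2.6,interpolation=2)[:,:,::-1])
E
```

```text
top orange [214.9 248.1  17.7   7.3  35.5] z0.032 [[0.519, 0.22], [0.533, 0.211], [0.51, 0.177], [0.496, 0.186]] z.074 [0.515 0.19 ]
top wood [262.2 232.2  25.7  40.3  21. ] z0.032 [[0.52, 0.134], [0.607, 0.104], [0.587, 0.048], [0.501, 0.079]] z.074 [0.552 0.088]
top wood [233.1 166.3   5.8   9.4  26.6] z0.032 [[0.698, 0.175], [0.718, 0.166], [0.713, 0.154], [0.692, 0.163]] z.074 [0.697 0.158]
top wood [360.8 173.8  33.2  32.5  45. ] z0.032 [[0.694, -0.079], [0.75, -0.132], [0.696, -0.187], [0.641, -0.134]] z.074 [ 0.687 -0.125]
top wood [263.3 166.3  19.1  19.8  45. ] z0.032 [[0.706, 0.126], [0.74, 0.094], [0.709, 0.062], [0.675, 0.093]] z.074 [0.698 0.091]
top white [350.1 254.6  51.3  77.3  80.2] z0.032 [[0.548, -0.013], [0.583, -0.186], [0.469, -0.206], [0.435, -0.035]] z.074 [ 0.509 -0.104]
top white [211.6 151.6  13.7  24.5  59.9] z0.032 [[0.738, 0.249], [0.768, 0.201], [0.74, 0.183], [0.71, 0.232]] z.074 [0.729 0.207]
side orange [350.6 321.5  17.7  38.9  31. ] z0.032 [[0.537, 0.2], [0.507, 0.149], [0.487, 0.162], [0.516, 0.213]] z.074 [0.516 0.202]
side orange [321.9 257.   
[... 495 characters left out ...]
95 0.082]
side wood [247.9 177.8  11.   37.1  78.7] z0.032 [[0.709, -0.079], [0.649, -0.097], [0.644, -0.073], [0.703, -0.056]] z.074 [ 0.67  -0.041]
side wood [242.  146.5  33.   44.   90. ] z0.032 [[0.736, -0.189], [0.656, -0.191], [0.651, -0.111], [0.727, -0.109]] z.074 [ 0.686 -0.109]
side white [226.5 316.5  13.   17.   90. ] z0.032 [[0.699, 0.169], [0.675, 0.168], [0.673, 0.188], [0.696, 0.189]] z.074 [0.679 0.199]
side white [348.6 173.6  92.2  69.9  76. ] z0.032 [[0.584, -0.174], [0.461, -0.22], [0.436, -0.015], [0.545, 0.021]] z.074 [ 0.511 -0.054]
side white [390.  209.5 419.  338.   90. ] z0.032 [[0.781, -0.606], [0.013, -0.624], [0.258, 0.306], [0.678, 0.318]] z.074 [0.45  0.016]
```

View pics/ta.png

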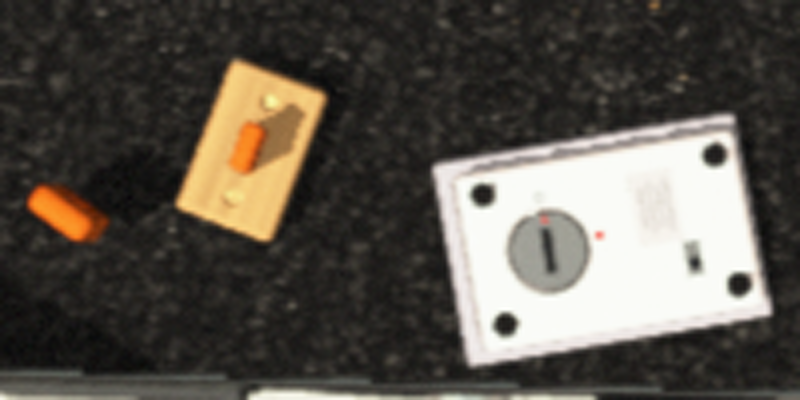

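The crop shows the key in the block, oriented along the block's long axis. On the scale, the slot is at about (548,251) in the crop, with the red target dot to its right. The tool yaw already nearly matches the key, so I'll move above the block.

step_arm([
  [[-0.03,-0.0244,0,0,1],[-0.03,-0.0244,0,0,1],[-0.03,-0.0244,0,0,1],[-0.03,-0.0244,0,0,1],[-0.03,-0.0244,0,0,1],[-0.03,-0.0244,0,0,1],[-0.03,-0.0244,0,0,1],[-0.03,-0.0244,0,0,1],[-0.03,-0.0244,0,0,1],[-0.03,-0.0244,0,0,1],[-0.03,-0.0244,0,0,1],[-0.03,-0.0244,0,0,1]],
])

```text
time_s: 1.15
tool_pos: [0.4747, 0.2235, 0.2187]
eef_rot: [3.141, 0.0, 2.77]
ft_force: [-0.4, 1.2, -0.8]
grip_width: 0.997
grasp_force: 0.0
```

step_arm([
  [[-0.03,-0.0244,0,0.5,1],[-0.03,-0.0244,0,0.5,1],[-0.03,-0.0244,0,0.5,1],[-0.03,-0.0244,0,0.5,1],[0,0,0,0,1],[0,0,0,0,1],[0,0,0,0,1]],
])

```text
time_s: 1.73
tool_pos: [0.5486, 0.09, 0.2184]
eef_rot: [-3.142, -0.001, 2.734]
ft_force: [-0.2, 0.2, -1.5]
grip_width: 1.001
grasp_force: 0.0
```

```bash
python3 - <<'E'
from plant import ctrl, imaging
from h import *
s=ctrl.sense();f=imaging.grab_frame("wrist");pickle.dump((s,f),open("w1.pkl","wb"))
print(s["tool_pos"],np.degrees(s["eef_rot"]))
cv2.imwrite("pics/w1.png",f["image"][:,:,::-1])
M=masks(f["image"])
for k in("orange","wood"):
    for c in blobs(M[k],150):
        (u,v),wh,a=cv2.minAreaRect(c);print(k,np.round([u,v,*wh,a],1),cast(f,cv2.boxPoints(((u,v),wh,a)),.032 if k=="wood" else .074,s)[:,:2].round(4).tolist())
E
```

```text
[0.54862651 0.08995595 0.21840178] [-1.79999526e+02 -3.49839323e-02  1.56671054e+02]
orange [359.9 127.4  45.1  15.8  14. ] [[0.505, 0.1649], [0.4927, 0.1739], [0.5181, 0.211], [0.5308, 0.2018]]
wood [381.1 383.2  27.4 252.9  83.3] [[0.8092, -0.069], [0.9755, 0.3414], [1.0724, 0.3526], [0.8754, -0.0957]]
wood [182.9 357.4  35.2  18.2   9.5] [[0.7242, -0.1828], [0.6935, -0.1556], [0.7195, -0.1096], [0.751, -0.1342]]
wood [332.8 315.3  14.8  36.   87.8] [[0.7089, 0.0669], [0.7273, 0.1108], [0.7511, 0.1041], [0.7319, 0.0591]]
wood [536.5 271.5  29.8  21.6  32. ] [[0.8022, 0.3709], [0.781, 0.3963], [0.8426, 0.4543], [0.8662, 0.4267]]
wood [491.5 235.5  19.   31.   90. ] [[0.6903, 0.3061], [0.7134, 0.3575], [0.743, 0.3536], [0.7178, 0.3012]]
wood [284.6 189.8  81.1  52.3  85.6] [[0.4973, 0.0805], [0.5156, 0.1343], [0.6046, 0.1059], [0.5852, 0.0485]]
```

View pics/w1.png

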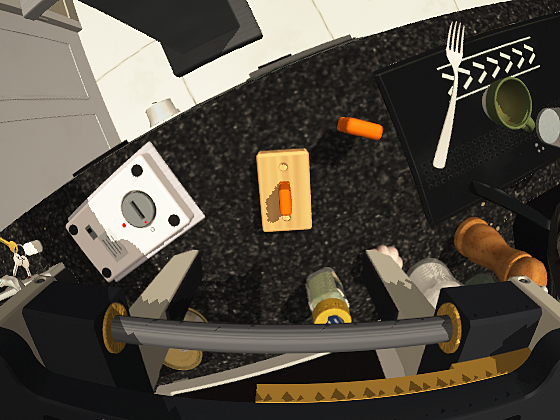

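The wrist view shows the block at (285,190) with the key's handle at (285,198), and the scale with its slot at (139,208). I'll measure the key top more closely.

```bash
python3 - <<'E'
from h import *
s,f=pickle.load(open("w1.pkl","rb"))
_,d=pickle.load(open("f0.pkl","rb"))
for n,g,(u0,u1,v0,v1) in(("wrist",f,(255,315,150,235)),("top",d["top"],(245,285,210,256)),("side",d["side"],(285,360,240,300))):
    im=g["image"];h=cv2.cvtColor(im,cv2.COLOR_RGB2HSV)
    m=((h[...,0]<13)&(h[...,1]>195)&(h[...,2]>110));q=np.zeros_like(m);q[v0:v1,u0:u1]=m[v0:v1,u0:u1]
    for c in blobs(q,10):
        r=cv2.minAreaRect(c);print(n,np.round([*r[0],*r[1],r[2]],1),"box z.074",cast(g,cv2.boxPoints(r),.074,s)[:,:2].round(4).tolist(),"z.032",cast(g,cv2.boxPoints(r),.032,s)[:,:2].round(4).tolist())
im=f["image"];a=cv2.resize(im[140:240,250:320],None,fx=5,fy=5,interpolation=2)
b=cv2.resize(im[135:290,60:210],None,fx=3.2,fy=3.2,interpolation=2)
H=max(len(a),len(b));P=lambda x:np.pad(x,((0,H-len(x)),(0,0),(0,0)))
cv2.imwrite("pics/w1z.png",cv2.resize(np.hstack([P(a),P(b)]),None,fx=.96,fy=.96)[:,:800,::-1])
E
```

```text
wrist [284.7 198.   34.1  11.5  86.8] box z.074 [[0.5299, 0.0937], [0.5338, 0.1042], [0.5665, 0.0924], [0.5626, 0.0816]] z.032 [[0.5377, 0.0898], [0.542, 0.1017], [0.5792, 0.0883], [0.5748, 0.0761]]
top [263.2 231.6   3.3  11.2   5.2] box z.074 [[0.5415, 0.0907], [0.566, 0.0893], [0.5655, 0.0819], [0.5411, 0.0834]] z.032 [[0.5425, 0.0938], [0.5682, 0.0923], [0.5677, 0.0846], [0.5421, 0.0861]]
side [321.4 259.2  17.7  15.5  11.3] box z.074 [[0.5684, 0.1173], [0.5643, 0.0918], [0.5397, 0.097], [0.5442, 0.1222]] z.032 [[0.5679, 0.0917], [0.5635, 0.0647], [0.5373, 0.0702], [0.5421, 0.097]]
```

View pics/w1z.png

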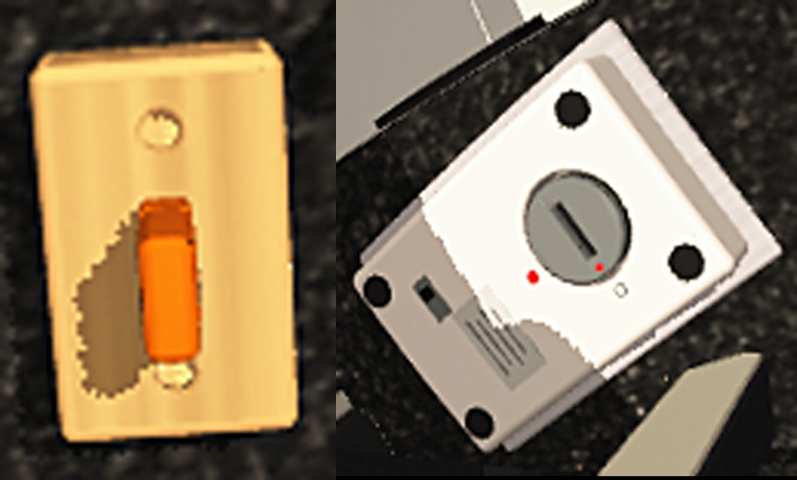

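Here the key's top face spans rows 235–360 of the left crop, giving a key centre of about (0.5513, 0.092). That agrees with the block centre of (0.551, 0.092) at yaw -19.5°. The slot is at (573,230) in the right half. Descending to grasp.

step_arm([
  [[0,0,0,-3.8,0],[-0.0019,0.0028,0,0,0],[0,0,0.03,0,0],[0,0,0.03,0,0],[0,0,0.02,0,0],[0,0,0,0,0],[0,0,0,0,0],[0,0,0,0,0]],
])

```text
time_s: 2.45
tool_pos: [0.5521, 0.0924, 0.1404]
eef_rot: [3.141, 0.002, 2.801]
ft_force: [-0.0, -0.3, 0.3]
grip_width: 0.511
grasp_force: 0.0
```

```bash
python3 - <<'E'
from plant import ctrl, imaging
from h import *
s=ctrl.sense();f=imaging.grab_frame("wrist");pickle.dump((s,f),open("w2.pkl","wb"))
print(s["tool_pos"],np.degrees(s["eef_rot"]))
im=f["image"];h=cv2.cvtColor(im,cv2.COLOR_RGB2HSV)
b=blobs((h[...,0]<13)&(h[...,1]>195)&(h[...,2]>200),40)
for c in b:
    r=cv2.minAreaRect(c);B=cast(f,cv2.boxPoints(r),.074,s)[:,:2];print(np.round([*r[0],*r[1],r[2]],1),B.round(4).tolist(),B.mean(0),[np.linalg.norm(B[i]-B[i-1]).round(4) for i in(0,1)])
cv2.imwrite("pics/w2z.png",cv2.resize(im[60:360,80:480],None,fx=2,fy=2)[:,:,::-1])
E
```

```text
[0.55206199 0.09243766 0.14042997] [1.79954326e+02 9.13801736e-02 1.60503626e+02]
[388.4 140.5  47.4  15.5  31.9] [[0.5059, 0.1718], [0.4985, 0.1806], [0.5255, 0.2061], [0.5332, 0.1969]] [0.51577626 0.18884899] [np.float64(0.037), np.float64(0.0115)]
```

View pics/w2z.png

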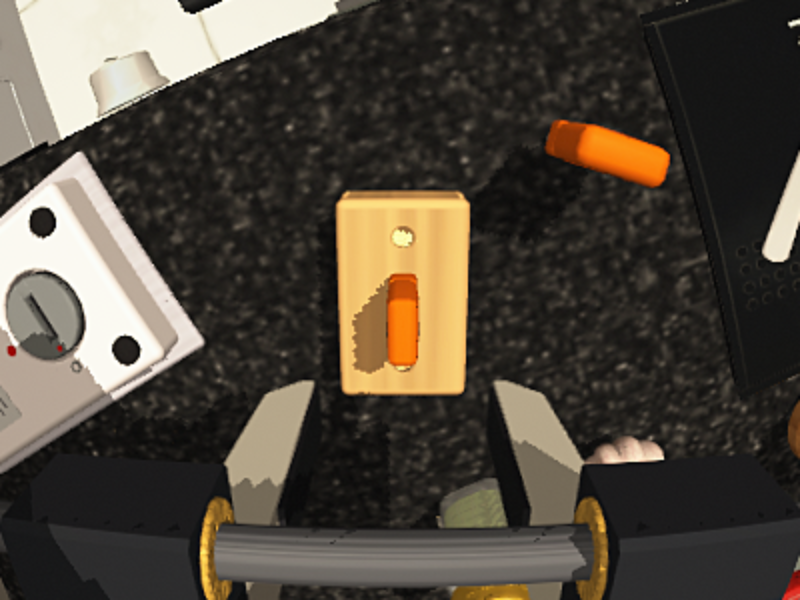

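The key sits centred between the fingers: its top face centre is at about (281,227) in the full image, which is zero offset in the tool frame. Descending and gripping.

step_arm([
  [[0,0,0.03,0,0],[0,0,0.03,0,0],[0,0,0.025,0,0],[0,0,0.014,0,0],[0,0,0,0,0],[0,0,0,0,0]],
], newtons=30)

```text
time_s: 3.0
tool_pos: [0.5521, 0.0919, 0.0408]
eef_rot: [3.141, 0.001, 2.801]
ft_force: [0.0, -1.1, -0.2]
grip_width: 0.504
grasp_force: 0.0
```

step_arm([
  [[0,0,0,0,-0.6],[0,0,0,0,-0.7],[0,0,0,0,-0.8],[0,0,0,0,-1],[0,0,0,0,-1],[0,0,0,0,-1],[0,0,0,0,-1],[0,0,0,0,-1],[0,0,0,0,-1]],
], newtons=40)

```text
time_s: 3.75
tool_pos: [0.5517, 0.0918, 0.0399]
eef_rot: [3.141, 0.0, 2.801]
ft_force: [-1.3, -0.0, 5.3]
grip_width: 0.128
grasp_force: 40.0
```

step_arm([
  [[0,0,-0.01,0,-1],[0,0,-0.03,0,-1],[0,0,-0.03,0,-1],[0,0,-0.02,0,-1],[0,0,0,0,-1],[0,0,0,0,-1],[0,0,0,0,-1]],
])

```text
time_s: 4.33
tool_pos: [0.5512, 0.0917, 0.129]
eef_rot: [-3.141, -0.001, 2.801]
ft_force: [0.3, -0.3, -1.0]
grip_width: 0.126
grasp_force: 40.0
```

```bash
cat >> h.py <<'E'
def slot(f,box,s,z=.034):
    """dark slot inside the grey cover: centre and direction in world"""
    u0,u1,v0,v1=box;im=f["image"][v0:v1,u0:u1];k=8
    g=cv2.resize(cv2.cvtColor(im,cv2.COLOR_RGB2GRAY),None,fx=k,fy=k,interpolation=cv2.INTER_CUBIC)
    out=[]
    for c in blobs(g<75,300):
        r=cv2.minAreaRect(c);uv=(cv2.boxPoints(r)+.5)/k-.5+[u0,v0];B=cast(f,uv,z,s)[:,:2]
        e=[B[1]-B[0],B[2]-B[1]];L=[np.linalg.norm(x) for x in e];d=e[int(np.argmax(L))];d=d*np.sign(d[0])
        out.append((B.mean(0).round(4).tolist(),round(float(np.degrees(np.arctan2(d[1],d[0]))),1),np.round(L,4).tolist()))
    return out
E
python3 - <<'E'
from h import *
from plant import ctrl
s1,f1=pickle.load(open("w1.pkl","rb"));s2,f2=pickle.load(open("w2.pkl","rb"));_,d=pickle.load(open("f0.pkl","rb"))
print("w1",slot(f1,(125,155,192,226),s1));print("w2",slot(f2,(88,114,200,236),s2))
print("top",slot(d["top"],(329,345,248,268),None));print("side",slot(d["side"],(342,366,172,189),None))
s=ctrl.sense();print(s["tool_pos"],np.degrees(s["eef_rot"]),s["ft_force"],s["grip_width"])
E
```

```text
w1 [([0.4996, -0.0794], 10.4, [0.0053, 0.0252]), ([0.5003, -0.0603], -3.4, [0.0132, 0.0372]), ([0.4772, -0.0817], -79.1, [0.0102, 0.0015])]
w2 [([0.5181, -0.076], -82.4, [0.0054, 0.0053]), ([0.5091, -0.0968], -31.8, [0.0058, 0.0074]), ([0.5003, -0.0802], 9.2, [0.0075, 0.0264]), ([0.4884, -0.0578], 51.8, [0.0027, 0.0053])]
top [([0.5015, -0.0795], 8.8, [0.0037, 0.0227])]
side []
[0.55119951 0.09174479 0.12898254] [-1.79975764e+02 -4.48507765e-02  1.60498045e+02] [ 0.31090163 -0.25607753 -1.021135  ] 0.1258795009370555
```

step_arm([
  [[-0.0018,-0.0357,0,0,-1],[-0.0018,-0.0357,0,0,-1],[-0.0018,-0.0357,0,0,-1],[-0.0018,-0.0357,0,0,-1],[-0.0018,-0.0357,0,0,-1],[0,0,0,-5.86,-1],[0,0,0,-5.86,-1],[0,0,0,-5.86,-1],[0,0,0,-5.86,-1],[0,0,0,-5.86,-1]],
])

```text
time_s: 5.17
tool_pos: [0.4998, -0.0795, 0.1282]
eef_rot: [3.141, -0.002, -2.966]
ft_force: [0.4, -0.0, -1.2]
grip_width: 0.129
grasp_force: 40.0
```

step_arm([
  [[0,0,0,0,-1],[0,0,0,0,-1],[0,0,0,0,-1],[0,0,0,0,-1]],
])

```text
time_s: 5.5
tool_pos: [0.5003, -0.0794, 0.1292]
eef_rot: [3.141, -0.001, -2.973]
ft_force: [0.1, 0.4, -0.6]
grip_width: 0.122
grasp_force: 40.0
```

```bash
python3 - <<'E'
from plant import ctrl, imaging
from h import *
s=ctrl.sense();f=imaging.grab_frame("wrist");pickle.dump((s,f),open("w3.pkl","wb"))
print(s["tool_pos"],np.degrees(s["eef_rot"]),s["joints"])
cv2.imwrite("pics/w3z.png",cv2.resize(f["image"][120:340,180:380],None,fx=2.7,fy=2.7,interpolation=2)[:,:,::-1])
E
```

```text
[ 0.50031285 -0.07939008  0.12924422] [ 1.79987958e+02 -3.47932926e-02 -1.70340296e+02] [-2.07711837e-01 -2.19445473e-01  1.90958577e+00 -2.78920355e-05
  1.45209436e+00 -1.94709842e+00]
```

View pics/w3z.png

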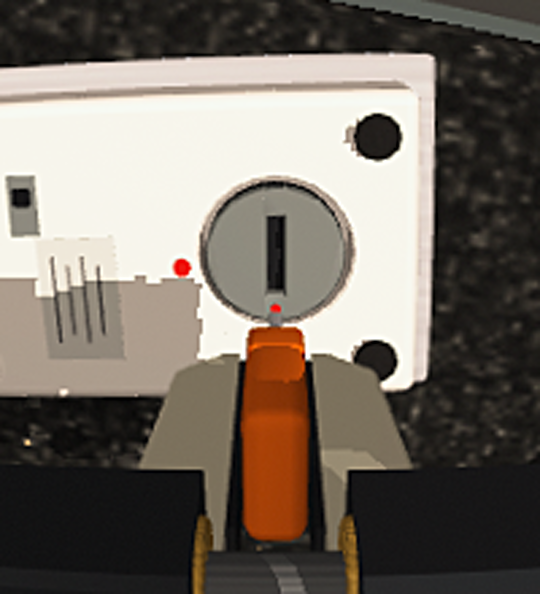

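The slot runs from (276,215) to (276,292) in the crop and the key blade tip is just visible at (275,322), so they line up in u. Now the exact numbers.

```bash
python3 - <<'E'
from h import *
s,f=pickle.load(open("w3.pkl","rb"))
S=slot(f,(272,293,196,231),s);print(S)
R=Ro.from_euler("xyz",s["eef_rot"]).as_matrix()
for c,a,L in S: print("tool offset mm",(R.T@(np.r_[c,0]-np.r_[s["tool_pos"][:2],0])*1e3).round(2))
print("end pts",[(R.T@(cast(f,[u,v],z,s)[0]-s["tool_pos"])*1e3).round(1) for u,v,z in((282.2,199.6,.034),(282.2,228.1,.034),(281.9,239,.102))])
im=f["image"];
for v in(236,238,239,240,244,250): print(v,im[v,272:292].tolist() if v==239 else im[v,272:292].sum(1).tolist())
E
```

```text
[([0.4995, -0.0796], 10.1, [0.0057, 0.0256])]
tool offset mm [ 0.84 -0.07  0.  ]
end pts [array([13.4,  0.2, 95.3]), array([-11.7,   0.2,  95.2]), array([ 5.5, -0.1, 27.2])]
236 [281, 367, 374, 413, 411, 413, 428, 352, 325, 357, 370, 392, 389, 413, 414, 415, 419, 396, 407, 325]
238 [615, 371, 493, 509, 400, 383, 281, 279, 321, 357, 375, 393, 306, 261, 258, 297, 409, 397, 387, 398]
239 [[255, 255, 253], [255, 255, 246], [224, 213, 191], [189, 175, 158], [188, 172, 157], [185, 170, 154], [191, 175, 157], [141, 129, 121], [97, 93, 90], [125, 117, 115], [132, 122, 120], [137, 129, 127], [129, 119, 112], [168, 154, 140], [169, 155, 141], [164, 148, 133], [197, 180, 166], [192, 175, 159], [226, 207, 187], [255, 255, 247]]
240 [757, 765, 765, 765, 765, 765, 765, 625, 317, 288, 278, 384, 512, 757, 765, 765, 765, 765, 761, 754]
244 [256, 167, 215, 230, 232, 237, 233, 240, 239, 241, 241, 244, 245, 243, 240, 244, 246, 236, 226, 210]
250 [188, 177, 182, 201, 209, 212, 216, 215, 221, 225, 226, 228, 227, 228, 230, 235, 242, 234, 235, 311]
```

```bash
python3 - <<'E'
from h import *
s,f=pickle.load(open("w3.pkl","rb"));im=f["image"]
for v in range(226,246): print(v,im[v,277:288].tolist())
E
```

```text
226 [[149, 145, 134], [119, 115, 105], [40, 38, 37], [25, 23, 22], [28, 26, 26], [11, 11, 9], [9, 8, 8], [3, 1, 4], [60, 58, 54], [139, 136, 122], [146, 144, 130]]
227 [[148, 144, 132], [116, 112, 103], [75, 71, 65], [75, 72, 65], [76, 74, 66], [60, 58, 54], [58, 56, 51], [58, 55, 50], [57, 55, 51], [136, 133, 120], [146, 143, 130]]
228 [[147, 143, 131], [109, 106, 96], [108, 104, 95], [108, 104, 95], [109, 105, 96], [111, 107, 97], [111, 108, 98], [114, 109, 101], [56, 55, 51], [133, 130, 117], [145, 143, 130]]
229 [[143, 139, 128], [133, 129, 118], [160, 155, 142], [161, 158, 145], [159, 156, 143], [159, 156, 142], [155, 152, 139], [155, 149, 138], [100, 98, 89], [131, 128, 114], [143, 141, 127]]
230 [[141, 138, 126], [160, 156, 142], [157, 153, 141], [154, 152, 138], [154, 149, 137], [150, 146, 135], [149, 145, 134], [148, 144, 131], [148, 144, 131], [145, 141, 129], [143, 141, 127]]
231 [[140, 137, 125], [155, 153, 140], [152, 149, 136], [150, 150, 137], [145, 149, 137], [143, 147, 135], [141, 145, 132], [141, 141, 128], [142, 138, 127], [143, 140, 127], [143, 141, 128]]
232 [[14
[... 1768 characters left out ...]
, [189, 105, 46], [188, 100, 44], [185, 96, 37], [183, 94, 35]]
242 [[143, 45, 0], [146, 48, 0], [151, 51, 0], [156, 56, 1], [159, 57, 2], [160, 59, 4], [159, 55, 0], [159, 54, 0], [158, 51, 0], [157, 52, 0], [156, 50, 0]]
243 [[156, 60, 6], [157, 58, 4], [161, 63, 6], [163, 62, 6], [163, 62, 3], [165, 62, 7], [166, 64, 7], [165, 63, 4], [166, 64, 5], [165, 62, 5], [166, 63, 4]]
244 [[165, 63, 9], [165, 62, 6], [167, 66, 7], [169, 65, 5], [169, 65, 7], [171, 65, 5], [171, 66, 7], [169, 66, 10], [170, 65, 8], [169, 65, 6], [171, 65, 8]]
245 [[169, 65, 5], [171, 66, 6], [170, 66, 8], [171, 66, 8], [171, 66, 8], [172, 66, 9], [172, 67, 8], [172, 67, 8], [173, 67, 6], [172, 67, 9], [173, 67, 6]]
```

Blade and slot agree laterally, but the key sits about 2 mm back in tool x. I'll shift +2.6 mm in x and then lower to just above the mouth.

step_arm([
  [[0.0026,0.0001,0,-0.4,-1],[0,0,0.02,0,-1],[0,0,0.025,0,-1],[0,0,0.015,0,-1],[0,0,0,0,-1],[0,0,0,0,-1],[0,0,0,0,-1],[0,0,0,0,-1]],
])

```text
time_s: 6.22
tool_pos: [0.4985, -0.0799, 0.0711]
eef_rot: [-3.141, 0.002, -2.964]
ft_force: [-0.6, -0.4, -0.9]
grip_width: 0.129
grasp_force: 40.0
```

```bash
python3 - <<'E'
from plant import ctrl, imaging
from h import *
s=ctrl.sense();f=imaging.grab_frame("wrist");pickle.dump((s,f),open("w4.pkl","wb"))
print(s["tool_pos"],np.degrees(s["eef_rot"]),s["ft_force"],s["moment"])
cv2.imwrite("pics/w4z.png",cv2.resize(f["image"][160:300,200:360],None,fx=4,fy=4,interpolation=2)[:,:,::-1])
E
```

```text
[ 0.49848597 -0.07993821  0.07107675] [-1.79960064e+02  9.47383384e-02 -1.69805530e+02] [-0.59188592 -0.37720764 -0.92761698] [ 0.04707608  0.01106334 -0.0105579 ]
```

View pics/w4z.png

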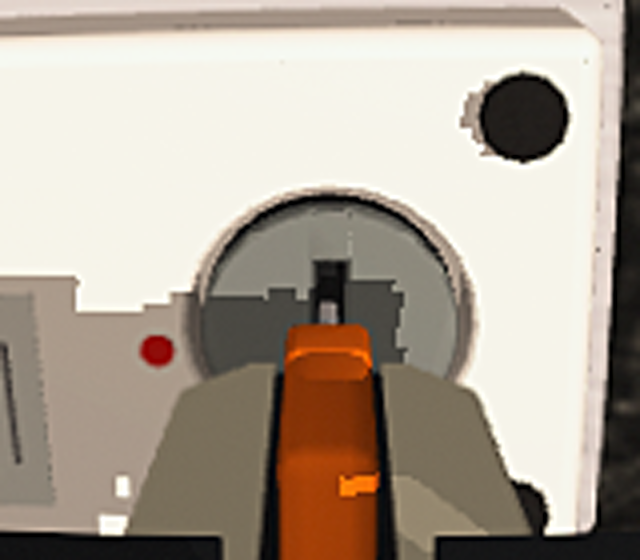

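The blade (crop x≈327) sits inside the slot (312–347, centre 330), about 0.4 mm to the left, and the end gap is 2.9 mm against a nominal 2.5. I'll correct y and lower in small steps, reading the force.

step_arm([
  [[0,0.0004,0.003,0,-1],[0,0,0.003,0,-1],[0,0,0.0015,0,-1],[0,0,0.0015,0,-1],[0,0,0.001,0,-1],[0,0,0,0,-1],[0,0,0,0,-1]],
], newtons=50)

```text
time_s: 6.85
tool_pos: [0.4978, -0.0794, 0.0596]
eef_rot: [3.142, -0.0, -2.964]
ft_force: [1.6, 0.7, -0.7]
grip_width: 0.125
grasp_force: 50.0
```

step_arm([
  [[0,0,0.001,0,-1],[0,0,0.001,0,-1],[0,0,0.001,0,-1],[0,0,0,0,-1],[0,0,0,0,-1]],
])

```text
time_s: 7.27
tool_pos: [0.4978, -0.0794, 0.0566]
eef_rot: [3.142, -0.0, -2.964]
ft_force: [0.2, -0.8, -0.2]
grip_width: 0.127
grasp_force: 50.0
```

step_arm([
  [[0,0,0.001,0,-1],[0,0,0.001,0,-1],[0,0,0.0005,0,-1],[0,0,0,0,-1],[0,0,0,0,-1]],
])

```text
time_s: 7.68
tool_pos: [0.4979, -0.0794, 0.0543]
eef_rot: [-3.141, 0.0, -2.964]
ft_force: [-0.5, -0.5, 2.4]
grip_width: 0.125
grasp_force: 50.0
```

Contact came at about TCP z 0.055, which is the slot floor, so the blade is in. I'll keep pushing gently until it bottoms.

step_arm([
  [[0,0,0.001,0,-1],[0,0,0.001,0,-1],[0,0,0.001,0,-1],[0,0,0,0,-1],[0,0,0,0,-1]],
])

```text
time_s: 8.1
tool_pos: [0.4979, -0.0794, 0.0512]
eef_rot: [-3.142, 0.0, -2.964]
ft_force: [-0.7, 1.0, 3.9]
grip_width: 0.125
grasp_force: 50.0
```

step_arm([
  [[0,0,0.0005,0,-1],[0,0,0.0005,0,-1],[0,0,0,0,-1],[0,0,0,0,-1]],
])

```text
time_s: 8.43
tool_pos: [0.4979, -0.0794, 0.0502]
eef_rot: [-3.142, 0.0, -2.964]
ft_force: [0.5, 0.1, 4.1]
grip_width: 0.128
grasp_force: 50.0
```

step_arm([
  [[0,0,0.0005,0,-1],[0,0,0,0,-1],[0,0,0,0,-1]],
])

```text
time_s: 8.68
tool_pos: [0.4979, -0.0794, 0.0497]
eef_rot: [-3.142, 0.0, -2.964]
ft_force: [-0.6, 0.2, 4.7]
grip_width: 0.126
grasp_force: 50.0
```

step_arm([
  [[0,0,0.0005,0,-1],[0,0,0,0,-1],[0,0,0,0,-1]],
])

```text
time_s: 8.93
tool_pos: [0.4978, -0.0794, 0.0492]
eef_rot: [-3.142, 0.0, -2.964]
ft_force: [-0.2, -0.5, 4.4]
grip_width: 0.125
grasp_force: 50.0
```

step_arm([
  [[0,0,0.0005,0,-1],[0,0,0,0,-1],[0,0,0,0,-1]],
])

```text
time_s: 9.18
tool_pos: [0.4979, -0.0794, 0.0487]
eef_rot: [-3.142, 0.0, -2.964]
ft_force: [0.4, -1.2, 4.9]
grip_width: 0.127
grasp_force: 50.0
```

step_arm([
  [[0,0,0.0005,0,-1],[0,0,0,0,-1],[0,0,0,0,-1]],
])

```text
time_s: 9.43
tool_pos: [0.4978, -0.0794, 0.0481]
eef_rot: [-3.142, 0.0, -2.964]
ft_force: [0.1, 0.5, 4.5]
grip_width: 0.125
grasp_force: 50.0
```

step_arm([
  [[0,0,0.0005,0,-1],[0,0,0,0,-1],[0,0,0,0,-1]],
])

```text
time_s: 9.68
tool_pos: [0.4978, -0.0794, 0.0477]
eef_rot: [-3.142, 0.0, -2.964]
ft_force: [0.7, -0.2, 6.1]
grip_width: 0.128
grasp_force: 50.0
```

step_arm([
  [[0,0,0.0005,0,-1],[0,0,0,0,-1],[0,0,0,0,-1]],
])

```text
time_s: 9.93
tool_pos: [0.4978, -0.0794, 0.0472]
eef_rot: [-3.142, 0.0, -2.964]
ft_force: [-0.0, -0.8, 6.2]
grip_width: 0.121
grasp_force: 50.0
```

step_arm([
  [[0,0,0.0005,0,-1],[0,0,0,0,-1],[0,0,0,0,-1]],
])

```text
time_s: 10.18
tool_pos: [0.4978, -0.0794, 0.0467]
eef_rot: [-3.142, 0.0, -2.964]
ft_force: [0.6, -0.2, 5.2]
grip_width: 0.121
grasp_force: 50.0
```

step_arm([
  [[0,0,0.0005,0,-1],[0,0,0,0,-1],[0,0,0,0,-1]],
])

```text
time_s: 10.43
tool_pos: [0.4978, -0.0794, 0.0462]
eef_rot: [-3.142, 0.0, -2.964]
ft_force: [0.6, 0.4, 6.3]
grip_width: 0.128
grasp_force: 50.0
```

step_arm([
  [[0,0,0.0005,0,-1],[0,0,0,0,-1],[0,0,0,0,-1]],
])

```text
time_s: 10.68
tool_pos: [0.4979, -0.0794, 0.0458]
eef_rot: [-3.142, 0.0, -2.964]
ft_force: [-0.3, -0.4, 5.6]
grip_width: 0.124
grasp_force: 50.0
```

step_arm([
  [[0,0,0.0005,0,-1],[0,0,0,0,-1],[0,0,0,0,-1]],
])

```text
time_s: 10.93
tool_pos: [0.4979, -0.0794, 0.0454]
eef_rot: [-3.141, 0.0, -2.964]
ft_force: [-0.3, 0.7, 7.4]
grip_width: 0.125
grasp_force: 50.0
```

step_arm([
  [[0,0,0.0004,0,-1],[0,0,0,0,-1],[0,0,0,0,-1]],
])

```text
time_s: 11.18
tool_pos: [0.4979, -0.0794, 0.0453]
eef_rot: [-3.141, 0.0, -2.964]
ft_force: [-2.9, -0.0, 11.1]
grip_width: 0.125
grasp_force: 50.0
```

step_arm([
  [[0,0,0.0004,0,-1],[0,0,0,0,-1],[0,0,0,0,-1]],
])

```text
time_s: 11.43
tool_pos: [0.498, -0.0794, 0.0452]
eef_rot: [-3.141, 0.0, -2.964]
ft_force: [-3.7, 0.8, 14.5]
grip_width: 0.126
grasp_force: 50.0
```

step_arm([
  [[0,0,0,0,-1],[0,0,0,0,-1]],
])

```text
time_s: 11.6
tool_pos: [0.498, -0.0795, 0.0453]
eef_rot: [-3.141, 0.0, -2.964]
ft_force: [-4.2, 0.9, 15.0]
grip_width: 0.13
grasp_force: 50.0
```

It has bottomed at about 10 mm. I'll ease off to around 10 N and begin turning, keeping the key centre on the cover axis by adding a small y shift in each turning row.

step_arm([
  [[0,0,-0.0005,0,-1],[0,0,0,0,-1],[0,0,0,0,-1]],
])

```text
time_s: 11.85
tool_pos: [0.4979, -0.0794, 0.0453]
eef_rot: [-3.141, 0.0, -2.964]
ft_force: [-1.3, -0.2, 9.7]
grip_width: 0.13
grasp_force: 50.0
```

```bash
cat > st.py <<'E'
from plant import ctrl
import numpy as np
s=ctrl.sense();np.set_printoptions(precision=3,suppress=True)
print(s["time_s"],s["tool_pos"],"yaw",np.degrees(s["eef_rot"])[2].round(1),"F",s["ft_force"],"M",s["moment"],s["grip_width"])
E
python3 st.py
```

```text
11.85 [ 0.498 -0.079  0.045] yaw -169.8 F [-1.283 -0.234  9.743] M [0.104 0.316 0.071] 0.1299292877201175
```

step_arm([
  [[0,0.0001,0,3,-1],[0,0.0001,0,3,-1],[0,0.0001,0,3,-1],[0,0.0001,0,3,-1],[0,0.0001,0,3,-1],[0,0,0,0,-1],[0,0,0,0,-1]],
], newtons=60)

```text
time_s: 12.43
tool_pos: [0.498, -0.0791, 0.0453]
eef_rot: [-3.141, 0.001, 3.057]
ft_force: [-0.4, -0.6, 8.2]
grip_width: 0.129
grasp_force: 60.0
```

```bash
python3 st.py
```

```text
12.4333 [ 0.498 -0.079  0.045] yaw 175.2 F [-0.395 -0.592  8.22 ] M [-0.265  0.122  0.064] 0.12861141486801875
```

step_arm([
  [[0,0.0001,0.0001,3,-1],[0,0.0001,0,3,-1],[0,0.0001,0,3,-1],[0,0.0001,0,3,-1],[0,0.0001,0,3,-1],[0,0,0,0,-1],[0,0,0,0,-1]],
])

```text
time_s: 13.02
tool_pos: [0.4981, -0.0787, 0.0453]
eef_rot: [-3.141, 0.001, 2.796]
ft_force: [-0.6, -0.5, 9.7]
grip_width: 0.12
grasp_force: 60.0
```

```bash
python3 st.py
```

```text
13.0167 [ 0.498 -0.079  0.045] yaw 160.2 F [-0.551 -0.498  9.677] M [-0.309  0.133  0.032] 0.12029683973954361
```

step_arm([
  [[0,0.0001,0,3,-1],[0,0.0001,0,3,-1],[0,0.0001,0,3,-1],[0,0,0,0,-1],[0,0,0,0,-1]],
])

```text
time_s: 13.43
tool_pos: [0.4983, -0.0783, 0.0453]
eef_rot: [-3.142, 0.001, 2.639]
ft_force: [-0.1, -1.4, 10.8]
grip_width: 0.126
grasp_force: 60.0
```

```bash
python3 st.py
```

```text
13.4333 [ 0.498 -0.078  0.045] yaw 151.2 F [-0.112 -1.408 10.792] M [-0.276  0.152  0.004] 0.12570444777992412
```

step_arm([
  [[0,0.0001,0,3,-1],[0,0.0001,0,3,-1],[0,0.0001,0,3,-1],[0,0,0,0,-1],[0,0,0,0,-1]],
])

```text
time_s: 13.85
tool_pos: [0.4984, -0.078, 0.0453]
eef_rot: [3.141, 0.001, 2.482]
ft_force: [-0.9, -1.5, 10.3]
grip_width: 0.123
grasp_force: 60.0
```

```bash
python3 st.py
```

```text
13.85 [ 0.498 -0.078  0.045] yaw 142.2 F [-0.871 -1.475 10.277] M [-0.164  0.157  0.009] 0.12322392663698262
```

step_arm([
  [[0,0.0001,0,3,-1],[0,0.0001,0,3,-1],[0,0.0001,0,3,-1],[0,0,0,0,-1],[0,0,0,0,-1]],
])

```text
time_s: 14.27
tool_pos: [0.4986, -0.0778, 0.0453]
eef_rot: [3.141, 0.001, 2.324]
ft_force: [-0.6, -0.7, 9.4]
grip_width: 0.124
grasp_force: 60.0
```

```bash
python3 st.py
```

```text
14.2667 [ 0.499 -0.078  0.045] yaw 133.2 F [-0.614 -0.724  9.362] M [-0.168  0.076  0.023] 0.12352840458224164
```

```bash
cat > red.py <<'E'
from plant import ctrl, imaging
from h import *
C=np.array([.4998,-.0795])
for n in("wrist","side","top"):
    s=ctrl.sense();f=imaging.grab_frame(n);im=f["image"].astype(int)
    m=(im[...,0]>95)&(im[...,1]<.5*im[...,0])&(im[...,2]<.55*im[...,0])&(abs(im[...,1]-im[...,2])<25)
    for c in blobs(m,0):
        uv=c.reshape(-1,2).mean(0);p=cast(f,uv,.03,s)[0,:2];d=p-C
        if np.linalg.norm(d)<.045: print(n,uv.round(1),len(c),p.round(4),"r",np.linalg.norm(d).round(4),"ang",np.degrees(np.arctan2(d[1],d[0])).round(1))
E
python3 red.py
python3 - <<'E'
from h import *
C=np.array([.4998,-.0795]);s,f=pickle.load(open("w3.pkl","rb"))
for uv in((281.6,233.7),(180+181/2.7,120+267/2.7)):
    p=cast(f,uv,.034,s)[0,:2];d=p-C;print("start",p,np.linalg.norm(d),np.degrees(np.arctan2(d[1],d[0])))
E
```

```text
wrist [292. 315.] 1 [ 0.5347 -0.1066] r 0.0442 ang -37.8
start [ 0.51691557 -0.0768196 ] 0.017324182195863805 8.900575789933924
start [ 0.5086587  -0.10802469] 0.029868621539105026 -72.74717367977875
```

step_arm([
  [[0,0.0001,0,2,-1],[0,0.0001,0,2,-1],[0,0,0,0,-1],[0,0,0,0,-1]],
])

```text
time_s: 14.75
tool_pos: [0.4988, -0.0777, 0.0453]
eef_rot: [3.141, 0.001, 2.255]
ft_force: [-0.7, -1.2, 9.8]
grip_width: 0.123
grasp_force: 60.0
```

```bash
python3 st.py
```

```text
14.75 [ 0.499 -0.078  0.045] yaw 129.2 F [-0.686 -1.168  9.773] M [-0.237  0.12   0.041] 0.12314056608348509
```

step_arm([
  [[0,0.0001,0,2,-1],[0,0,0,1,-1],[0,0,0,0,-1],[0,0,0,0,-1]],
])

```text
time_s: 15.08
tool_pos: [0.4988, -0.0776, 0.0453]
eef_rot: [3.141, 0.001, 2.202]
ft_force: [-0.8, -1.5, 10.6]
grip_width: 0.126
grasp_force: 60.0
```

```bash
python3 st.py
```

```text
15.0833 [ 0.499 -0.078  0.045] yaw 126.2 F [-0.832 -1.475 10.566] M [-0.272  0.105  0.066] 0.12574468970810632
```

step_arm([
  [[0,0.0001,0,2,-1],[0,0,0,1,-1],[0,0,0,0,-1],[0,0,0,0,-1]],
])

```text
time_s: 15.42
tool_pos: [0.4989, -0.0776, 0.0453]
eef_rot: [3.141, 0.001, 2.15]
ft_force: [-1.0, -1.6, 9.8]
grip_width: 0.124
grasp_force: 60.0
```

```bash
python3 st.py
```

```text
15.4167 [ 0.499 -0.078  0.045] yaw 123.2 F [-1.002 -1.579  9.812] M [-0.203  0.054  0.035] 0.12363244231831201
```

step_arm([
  [[0,0.0001,0,1,-1],[0,0,0,1,-1],[0,0,0,0,-1],[0,0,0,0,-1]],
])

```text
time_s: 15.75
tool_pos: [0.499, -0.0775, 0.0453]
eef_rot: [3.141, 0.001, 2.115]
ft_force: [-1.8, -0.6, 9.8]
grip_width: 0.125
grasp_force: 60.0
```

```bash
python3 st.py
```

```text
15.75 [ 0.499 -0.078  0.045] yaw 121.2 F [-1.841 -0.615  9.792] M [-0.249  0.139  0.045] 0.12453592479098687
```

step_arm([
  [[0,0.0001,0,1,-1],[0,0,0,1,-1],[0,0,0,0,-1],[0,0,0,0,-1]],
])

```text
time_s: 16.08
tool_pos: [0.4991, -0.0775, 0.0453]
eef_rot: [3.141, 0.001, 2.08]
ft_force: [-0.3, -1.0, 9.6]
grip_width: 0.126
grasp_force: 60.0
```

```bash
python3 st.py
```

```text
16.0833 [ 0.499 -0.078  0.045] yaw 119.2 F [-0.326 -1.01   9.618] M [-0.272  0.235  0.082] 0.12595138787786775
```

step_arm([
  [[0,0.0001,0,1,-1],[0,0,0,1,-1],[0,0,0,0,-1],[0,0,0,0,-1]],
])

```text
time_s: 16.42
tool_pos: [0.4992, -0.0775, 0.0453]
eef_rot: [3.141, 0.001, 2.045]
ft_force: [-1.9, -0.8, 9.9]
grip_width: 0.127
grasp_force: 60.0
```

```bash
python3 st.py
```

```text
16.4167 [ 0.499 -0.077  0.045] yaw 117.2 F [-1.866 -0.824  9.854] M [-0.306  0.242  0.026] 0.12741594245252985
```

step_arm([
  [[0,0.0001,0,1,-1],[0,0,0,1,-1],[0,0,0,0,-1],[0,0,0,0,-1]],
])

```text
time_s: 16.75
tool_pos: [0.4992, -0.0774, 0.0453]
eef_rot: [3.141, 0.001, 2.01]
ft_force: [-1.1, -2.1, 10.8]
grip_width: 0.124
grasp_force: 60.0
```

```bash
python3 st.py
```

```text
16.75 [ 0.499 -0.077  0.045] yaw 115.2 F [-1.104 -2.051 10.797] M [-0.315  0.238  0.065] 0.12362536389175595
```

step_arm([
  [[0,0.0001,0,1,-1],[0,0,0,1,-1],[0,0,0,0,-1],[0,0,0,0,-1]],
])

```text
time_s: 17.08
tool_pos: [0.4993, -0.0774, 0.0453]
eef_rot: [3.141, 0.001, 1.976]
ft_force: [-1.1, -1.1, 10.7]
grip_width: 0.126
grasp_force: 60.0
```

```bash
python3 st.py
```

```text
17.0833 [ 0.499 -0.077  0.045] yaw 113.2 F [-1.081 -1.147 10.686] M [-0.299  0.264  0.039] 0.12573523204060705
```

step_arm([
  [[0,0.0001,0,1,-1],[0,0,0,1,-1],[0,0,0,0,-1],[0,0,0,0,-1]],
])

```text
time_s: 17.42
tool_pos: [0.4994, -0.0773, 0.0453]
eef_rot: [3.141, 0.001, 1.941]
ft_force: [-1.7, -0.6, 10.3]
grip_width: 0.127
grasp_force: 60.0
```

```bash
python3 st.py
```

```text
17.4167 [ 0.499 -0.077  0.045] yaw 111.2 F [-1.66  -0.614 10.318] M [-0.321  0.302  0.076] 0.12698765968457754
```

step_arm([
  [[0,0.0001,0,1,-1],[0,0,0,1,-1],[0,0,0,0,-1],[0,0,0,0,-1]],
])

```text
time_s: 17.75
tool_pos: [0.4995, -0.0773, 0.0453]
eef_rot: [3.141, 0.001, 1.906]
ft_force: [-1.6, -1.5, 11.0]
grip_width: 0.126
grasp_force: 60.0
```

```bash
python3 st.py
```

```text
17.75 [ 0.499 -0.077  0.045] yaw 109.2 F [-1.585 -1.54  10.979] M [-0.307  0.326  0.108] 0.12553041450646088
```

step_arm([
  [[0,0,0,0,-1]],
])

```text
time_s: 17.83
tool_pos: [0.4995, -0.0773, 0.0453]
eef_rot: [3.141, 0.001, 1.906]
ft_force: [-1.8, -1.0, 10.6]
grip_width: 0.128
grasp_force: 60.0
```

```bash
python3 st.py
```

```text
17.8333 [ 0.499 -0.077  0.045] yaw 109.2 F [-1.821 -0.985 10.592] M [-0.345  0.3    0.042] 0.12846716026341692
```

step_arm([
  [[0,0,0,0,-1]],
])

```text
time_s: 17.92
tool_pos: [0.4994, -0.0773, 0.0453]
eef_rot: [3.141, 0.001, 1.906]
ft_force: [-2.2, -1.4, 10.0]
grip_width: 0.125
grasp_force: 60.0
```

```bash
python3 st.py
```

```text
17.9167 [ 0.499 -0.077  0.045] yaw 109.2 F [-2.173 -1.407 10.003] M [-0.32   0.331  0.064] 0.12497008644307744
```

step_arm([
  [[0,0,0,1,-1],[0,0,0,0,-1],[0,0,0,0,-1]],
])

```text
time_s: 18.17
tool_pos: [0.4995, -0.0773, 0.0453]
eef_rot: [3.141, 0.001, 1.888]
ft_force: [-2.0, -1.8, 9.9]
grip_width: 0.128
grasp_force: 60.0
```

```bash
python3 st.py
```

```text
18.1667 [ 0.499 -0.077  0.045] yaw 108.2 F [-1.968 -1.77   9.894] M [-0.274  0.268  0.064] 0.12780798636081966
```

step_arm([
  [[0,0,0,1,-1],[0,0,0,0.5,-1],[0,0,0,0,-1]],
])

```text
time_s: 18.42
tool_pos: [0.4995, -0.0773, 0.0453]
eef_rot: [3.141, 0.001, 1.862]
ft_force: [-0.1, 0.2, 10.0]
grip_width: 0.129
grasp_force: 60.0
```

```bash
python3 st.py
```

```text
18.4167 [ 0.5   -0.077  0.045] yaw 106.7 F [-0.115  0.246  9.992] M [-0.274  0.198 -0.018] 0.12905931778176583
```

step_arm([
  [[0,0,0,0,-1]],
])

```text
time_s: 18.5
tool_pos: [0.4995, -0.0773, 0.0453]
eef_rot: [3.141, 0.001, 1.862]
ft_force: [-0.4, -0.9, 10.1]
grip_width: 0.124
grasp_force: 60.0
```

```bash
python3 st.py
```

```text
18.5 [ 0.5   -0.077  0.045] yaw 106.7 F [-0.409 -0.928 10.116] M [-0.281  0.261  0.012] 0.12442715644639304
```

step_arm([
  [[0,0.0001,0,1,-1],[0,0,0,0.5,-1],[0,0,0,0,-1]],
])

```text
time_s: 18.75
tool_pos: [0.4996, -0.0773, 0.0453]
eef_rot: [3.141, 0.001, 1.835]
ft_force: [-1.5, -1.7, 10.5]
grip_width: 0.126
grasp_force: 60.0
```

```bash
python3 st.py
```

```text
18.75 [ 0.5   -0.077  0.045] yaw 105.2 F [-1.473 -1.73  10.509] M [-0.282  0.256  0.088] 0.12634200047850502
```

step_arm([
  [[0,0,0,0,-1]],
])

```text
time_s: 18.83
tool_pos: [0.4996, -0.0773, 0.0453]
eef_rot: [3.141, 0.001, 1.836]
ft_force: [-1.3, -0.6, 10.0]
grip_width: 0.123
grasp_force: 60.0
```

```bash
python3 st.py
```

```text
18.8333 [ 0.5   -0.077  0.045] yaw 105.2 F [-1.343 -0.567 10.026] M [-0.338  0.278  0.093] 0.12313935531682688
```

step_arm([
  [[0,0,0,1,-1],[0,0,0,0,-1],[0,0,0,0,-1]],
])

```text
time_s: 19.08
tool_pos: [0.4996, -0.0773, 0.0453]
eef_rot: [3.141, 0.001, 1.819]
ft_force: [-1.2, -1.2, 10.0]
grip_width: 0.124
grasp_force: 60.0
```

```bash
python3 st.py
```

```text
19.0833 [ 0.5   -0.077  0.045] yaw 104.2 F [-1.225 -1.21  10.   ] M [-0.343  0.253  0.048] 0.12385620290440119
```

step_arm([
  [[0,0,0,1,-1],[0,0,0,0,-1],[0,0,0,0,-1]],
])

```text
time_s: 19.33
tool_pos: [0.4996, -0.0772, 0.0453]
eef_rot: [3.141, 0.001, 1.801]
ft_force: [-1.8, -0.9, 10.0]
grip_width: 0.126
grasp_force: 60.0
```

```bash
python3 st.py; python3 - <<'E'
from plant import imaging
from h import *
_,d=pickle.load(open("f0.pkl","rb"))
f=imaging.grab_frame("top");f2=imaging.grab_frame("side")
for n,g in(("top",f),("side",f2)): cv2.imwrite(f"pics/{n}_t.png",g["image"][:,:,::-1])
a=f["image"][225:295,300:400];b=f2["image"][125:220,300:400]
cv2.imwrite("pics/t.png",np.hstack([cv2.resize(a,(400,380),interpolation=2),cv2.resize(b,(400,380),interpolation=2)])[:,:,::-1])
E
```

```text
19.3333 [ 0.5   -0.077  0.045] yaw 103.2 F [-1.794 -0.935 10.034] M [-0.261  0.28   0.081] 0.12625457955140648
```

View pics/t.png

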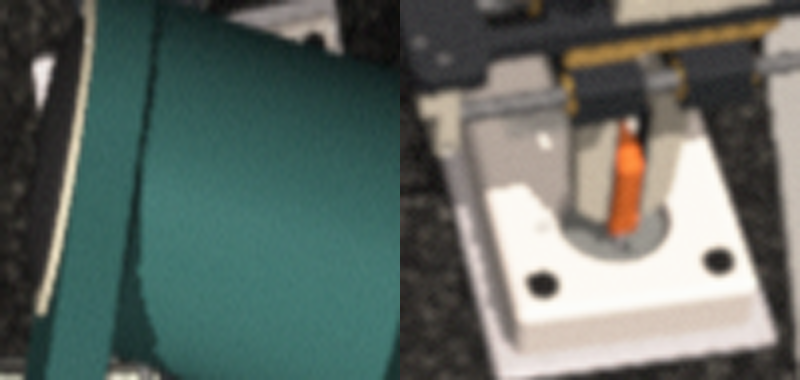

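The side view shows the key upright in the depressed cover and the scale unmoved. The blade has about 6° of free play, so the cover lags the tool. Continuing to feel for the stop.

step_arm([
  [[0,0,0,1,-1],[0,0,0,0,-1],[0,0,0,0,-1]],
])

```text
time_s: 19.68
tool_pos: [0.4996, -0.0772, 0.0453]
eef_rot: [3.141, 0.001, 1.784]
ft_force: [-1.5, -0.8, 10.4]
grip_width: 0.128
grasp_force: 60.0
```

```bash
python3 st.py
```

```text
19.6833 [ 0.5   -0.077  0.045] yaw 102.2 F [-1.524 -0.831 10.43 ] M [-0.274  0.232  0.089] 0.1276521605002822
```

step_arm([
  [[0,0,0,1,-1],[0,0,0,0,-1],[0,0,0,0,-1]],
])

```text
time_s: 19.93
tool_pos: [0.4996, -0.0772, 0.0453]
eef_rot: [3.141, 0.001, 1.766]
ft_force: [-0.1, -1.7, 10.2]
grip_width: 0.121
grasp_force: 60.0
```

```bash
python3 st.py
```

```text
19.9333 [ 0.5   -0.077  0.045] yaw 101.2 F [-0.104 -1.679 10.171] M [-0.257  0.145  0.13 ] 0.12146483394747898
```

step_arm([
  [[0,0,0,0,-1]],
])

```text
time_s: 20.02
tool_pos: [0.4996, -0.0772, 0.0453]
eef_rot: [3.141, 0.001, 1.766]
ft_force: [-1.7, -0.6, 9.2]
grip_width: 0.125
grasp_force: 60.0
```

```bash
python3 st.py
```

```text
20.0167 [ 0.5   -0.077  0.045] yaw 101.2 F [-1.73  -0.55   9.172] M [-0.27   0.133  0.176] 0.12477830364148539
```

Torque jumped to 0.13–0.18 N m, so this is the stop. I'll ease back 1° and lift straight up.

step_arm([
  [[0,0,0,-1,-1],[0,0,0,0,-1]],
])

```text
time_s: 20.18
tool_pos: [0.4996, -0.0772, 0.0453]
eef_rot: [3.141, 0.001, 1.785]
ft_force: [-1.0, -1.7, 10.3]
grip_width: 0.125
grasp_force: 60.0
```

```bash
python3 st.py
```

```text
20.1833 [ 0.5   -0.077  0.045] yaw 102.3 F [-0.992 -1.684 10.32 ] M [-0.225  0.191  0.048] 0.12496214886878941
```

step_arm([
  [[0,0,-0.001,0,-1],[0,0,-0.002,0,-1],[0,0,-0.002,0,-1],[0,0,-0.001,0,-1],[0,0,0,0,-1],[0,0,0,0,-1]],
])

```text
time_s: 20.68
tool_pos: [0.4995, -0.0772, 0.0509]
eef_rot: [3.141, 0.0, 1.784]
ft_force: [2.6, -2.4, 5.0]
grip_width: 0.125
grasp_force: 60.0
```

```bash
python3 st.py
```

```text
20.6833 [ 0.499 -0.077  0.051] yaw 102.2 F [ 2.581 -2.361  5.026] M [-0.517 -0.436  0.081] 0.12464262615904921
```

step_arm([
  [[0,0,-0.001,0,-1],[0,0,-0.001,0,-1],[0,0,-0.0005,0,-1],[0,0,0,0,-1],[0,0,0,0,-1]],
])

```text
time_s: 21.1
tool_pos: [0.4993, -0.0769, 0.053]
eef_rot: [-3.141, -0.0, 1.784]
ft_force: [4.6, -1.3, -1.0]
grip_width: 0.128
grasp_force: 60.0
```

```bash
python3 st.py
```

```text
21.1 [ 0.499 -0.077  0.053] yaw 102.2 F [ 4.639 -1.277 -1.022] M [-0.215 -0.878  0.082] 0.1280844928634739
```

step_arm([
  [[0,0,-0.001,0,-1],[0,0,-0.001,0,-1],[0,0,-0.001,0,-1],[0,0,-0.003,0,-1],[0,0,-0.01,0,-1],[0,0,-0.03,0,-1],[0,0,-0.03,0,-1],[0,0,0,0,-1],[0,0,0,0,-1]],
])

```text
time_s: 21.85
tool_pos: [0.4999, -0.0773, 0.1315]
eef_rot: [3.139, 0.001, 1.784]
ft_force: [-0.1, 0.1, -0.1]
grip_width: 0.127
grasp_force: 60.0
```

```bash
python3 st.py; sed -i 's/^for n in.*/for n in("wrist",):/' red.py; python3 red.py; python3 - <<'E'
from plant import ctrl,imaging
from h import *
s=ctrl.sense();f=imaging.grab_frame("wrist");pickle.dump((s,f),open("w5.pkl","wb"))
cv2.imwrite("pics/w5.png",cv2.resize(f["image"][110:330,170:390],None,fx=2.7,fy=2.7,interpolation=2)[:,:,::-1])
E
```

```text
21.85 [ 0.5   -0.077  0.132] yaw 102.2 F [-0.096  0.113 -0.124] M [-0.047  0.066  0.054] 0.1269105157877435
wrist [292. 250.] 1 [ 0.5166 -0.1104] r 0.0352 ang -61.4
wrist [290.5 242.5] 2 [ 0.5137 -0.1035] r 0.0278 ang -60.0
wrist [283.9 234. ] 8 [ 0.5062 -0.0968] r 0.0185 ang -69.8
```

View pics/w5.png

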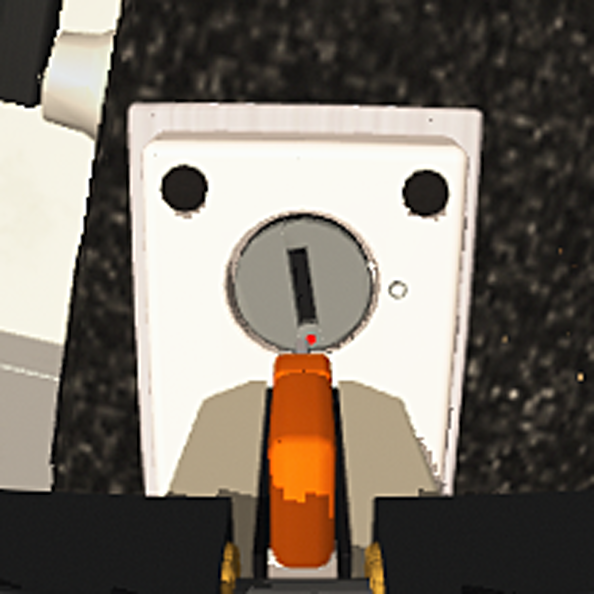

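The view shows the cover turned about 80°, with its red dot (311,339) at the target bearing. The push force vanished at a depth of about 2 mm, so the cover is in its pocket and flush. Now I'll check the key in the hand before returning it.

```bash
python3 - <<'E'
from h import *
s,f=pickle.load(open("w5.pkl","rb"));im=f["image"]
for v in range(228,245): print(v,[tuple(x) for x in im[v,276:288].tolist()])
R=Ro.from_euler("xyz",s["eef_rot"]).as_matrix();print(R.round(4).tolist(), s["tool_pos"])
E
```

```text
228 [(153, 149, 137), (152, 148, 135), (156, 152, 140), (166, 162, 149), (79, 76, 70), (26, 24, 23), (59, 57, 52), (60, 58, 53), (59, 57, 52), (73, 69, 64), (88, 85, 78), (106, 104, 94)]
229 [(152, 147, 135), (153, 149, 137), (155, 151, 138), (163, 159, 147), (79, 77, 70), (54, 52, 49), (87, 84, 76), (89, 86, 78), (87, 84, 76), (61, 60, 55), (99, 95, 87), (95, 93, 83)]
230 [(153, 149, 136), (152, 148, 136), (155, 151, 138), (160, 155, 143), (101, 98, 90), (107, 104, 95), (143, 138, 126), (169, 164, 150), (173, 168, 153), (172, 168, 154), (168, 162, 150), (143, 137, 126)]
231 [(152, 148, 136), (152, 148, 136), (153, 149, 137), (156, 152, 139), (140, 136, 125), (176, 172, 158), (176, 170, 157), (169, 164, 151), (164, 162, 148), (162, 157, 146), (158, 155, 143), (155, 151, 139)]
232 [(153, 149, 137), (153, 148, 136), (152, 148, 136), (151, 148, 135), (164, 159, 147), (170, 165, 152), (166, 164, 151), (162, 161, 149), (158, 158, 145), (154, 156, 144), (152, 153, 140), (152, 149, 137)]
233 [(153, 149, 137), (153, 149, 136), (151, 149, 136), (151, 147, 135), (161, 155, 144), (165, 162, 149
[... 1638 characters left out ...]
, (193, 94, 34), (191, 94, 31), (187, 91, 28), (186, 89, 27)]
242 [(181, 63, 0), (183, 65, 0), (183, 67, 0), (184, 68, 2), (186, 68, 1), (186, 67, 0), (187, 69, 0), (187, 69, 0), (186, 69, 0), (187, 68, 1), (185, 66, 0), (184, 67, 0)]
243 [(188, 73, 8), (188, 73, 8), (188, 74, 9), (188, 74, 7), (189, 74, 6), (190, 74, 8), (190, 75, 8), (190, 76, 9), (189, 74, 5), (189, 75, 6), (190, 75, 6), (188, 75, 7)]
244 [(192, 77, 6), (193, 77, 7), (193, 77, 6), (194, 78, 8), (194, 77, 7), (193, 76, 8), (194, 77, 8), (195, 78, 10), (193, 76, 5), (194, 77, 11), (194, 77, 7), (193, 77, 9)]
[[-0.2112, 0.9774, 0.0008], [0.9774, 0.2112, -0.0003], [-0.0004, 0.0007, -1.0]] [ 0.49935419 -0.07712714  0.12992854]
```

The key hasn't shifted in the grip: the blade is at u 279.5–283 and the handle edge at v 240.5, as before. Returning to the pocket.

step_arm([
  [[0,0,0,-6.48,-1],[0,0,0,-6.48,-1],[0,0,0,-6.48,-1],[0,0,0,-6.48,-1],[0,0,0,-6.48,-1],[0,0,0,-6.48,-1],[0,0,0,-6.48,-1],[0,0,0,-6.48,-1],[0,0,0,-6.48,-1],[0,0,0,0,-1]],
])

```text
time_s: 22.78
tool_pos: [0.4987, -0.077, 0.128]
eef_rot: [-3.141, -0.002, 2.807]
ft_force: [0.3, 0.6, 0.6]
grip_width: 0.124
grasp_force: 60.0
```

step_arm([
  [[0.0014,0.0354,0,0,-1],[0.0014,0.0354,0,0,-1],[0.0014,0.0354,0,0,-1],[0.0014,0.0354,0,0,-1],[0.0014,0.0354,0,0,-1],[0,0,0,0,-1],[0,0,0,0,-1],[0,0,0,0,-1],[0,0,0,0,-1]],
])

```text
time_s: 23.53
tool_pos: [0.5514, 0.0913, 0.1288]
eef_rot: [-3.141, -0.001, 2.799]
ft_force: [0.2, -0.4, 1.0]
grip_width: 0.12
grasp_force: 60.0
```

```bash
python3 - <<'E'
from plant import ctrl
from h import *
s=ctrl.sense();R=Ro.from_euler("xyz",s["eef_rot"]).as_matrix()
print(s["tool_pos"],np.degrees(s["eef_rot"]));print((R.T@(np.array([.5517,.0918,.0400])-s["tool_pos"])*1e3).round(2),s["ft_force"],s["joints"])
E
```

```text
[0.55143175 0.09126464 0.12884264] [-1.79970604e+02 -3.40595557e-02  1.60382186e+02]
[-0.13  0.64 88.84] [ 0.22079368 -0.44239097  0.99162432] [ 1.18485268e-01 -9.84634357e-02  1.80380941e+00 -1.96916761e-04
  1.43700729e+00 -1.10988942e+00]
```

step_arm([
  [[-0.0001,0.0005,0,0,-1],[0,0,0.03,0,-1],[0,0,0.02,0,-1],[0,0,0.012,0,-1],[0,0,0,0,-1],[0,0,0,0,-1],[0,0,0,0,-1]],
])

```text
time_s: 24.12
tool_pos: [0.5527, 0.0924, 0.0686]
eef_rot: [3.141, 0.001, 2.801]
ft_force: [-0.2, -0.2, -0.1]
grip_width: 0.123
grasp_force: 60.0
```

step_arm([
  [[0,0,0.003,0,-1],[0,0,0.002,0,-1],[0,0,0.002,0,-1],[0,0,0.002,0,-1],[0,0,0,0,-1]],
])

```text
time_s: 24.53
tool_pos: [0.5519, 0.0926, 0.0578]
eef_rot: [-3.141, -0.0, 2.802]
ft_force: [-0.2, -0.1, 0.0]
grip_width: 0.127
grasp_force: 60.0
```

step_arm([
  [[0,-0.0006,0.001,0,-1],[0,0,0.002,0,-1],[0,0,0.002,0,-1],[0,0,0,0,-1],[0,0,0,0,-1]],
])

```text
time_s: 24.95
tool_pos: [0.5518, 0.092, 0.0531]
eef_rot: [-3.141, -0.0, 2.802]
ft_force: [-0.8, 0.1, -0.1]
grip_width: 0.131
grasp_force: 60.0
```

step_arm([
  [[0,0,0.003,0,-1],[0,0,0.003,0,-1],[0,0,0.002,0,-1],[0,0,0,0,-1],[0,0,0,0,-1]],
])

```text
time_s: 25.37
tool_pos: [0.5518, 0.092, 0.0451]
eef_rot: [-3.141, -0.0, 2.802]
ft_force: [0.4, -0.2, 0.2]
grip_width: 0.125
grasp_force: 60.0
```

In the pocket with no contact force. I'll lower the last 4–5 mm until it seats.

step_arm([
  [[0,0,0.002,0,-1],[0,0,0.0015,0,-1],[0,0,0.0007,0,-1],[0,0,0,0,-1],[0,0,0,0,-1]],
])

```text
time_s: 25.78
tool_pos: [0.5518, 0.092, 0.041]
eef_rot: [-3.142, -0.0, 2.802]
ft_force: [-0.4, -0.2, -0.1]
grip_width: 0.123
grasp_force: 60.0
```

step_arm([
  [[0,0,0.0005,0,-1],[0,0,0,0,-1],[0,0,0,0,-1]],
])

```text
time_s: 26.03
tool_pos: [0.5518, 0.092, 0.0406]
eef_rot: [-3.142, 0.0, 2.802]
ft_force: [-0.3, 0.4, 0.7]
grip_width: 0.13
grasp_force: 60.0
```

Nearly seated at TCP z 0.040. I'll release: open gently to half, then retreat.

step_arm([
  [[0,0,0.0004,0,-1],[0,0,0,0,-1],[0,0,0,0,-0.6],[0,0,0,0,-0.4],[0,0,0,0,-0.2],[0,0,0,0,0],[0,0,0,0,0],[0,0,0,0,0],[0,0,0,0,0]],
])

```text
time_s: 26.78
tool_pos: [0.5519, 0.092, 0.0401]
eef_rot: [-3.142, 0.0, 2.802]
ft_force: [-0.3, -0.2, 0.3]
grip_width: 0.498
grasp_force: 0.0
```

step_arm([
  [[0,0,-0.01,0,0],[0,0,-0.03,0,0],[0,0,-0.03,0,0],[0,0,-0.03,0,0],[0,0,0,0,0],[0,0,0,0,0],[0,0,0,0,0]],
])

```text
time_s: 27.37
tool_pos: [0.5517, 0.092, 0.1401]
eef_rot: [3.142, 0.0, 2.802]
ft_force: [-0.5, -0.2, -0.7]
grip_width: 0.497
grasp_force: 0.0
```

```bash
python3 - <<'E'
from plant import ctrl,imaging
from h import *
s=ctrl.sense();f=imaging.grab_frame("wrist");g=imaging.grab_frame("side");_,d=pickle.load(open("f0.pkl","rb"))
s2,f2=pickle.load(open("w2.pkl","rb"));print(s["tool_pos"],s["grip_width"])
def rep(n,q,s,x):
    u0,u1,v0,v1=x;h=cv2.cvtColor(q["image"],cv2.COLOR_RGB2HSV);m=(h[...,0]<13)&(h[...,1]>195)&(h[...,2]>110)
    m2=np.zeros_like(m);m2[v0:v1,u0:u1]=m[v0:v1,u0:u1]
    for c in blobs(m2,20):
        r=cv2.minAreaRect(c);print(n,np.round([*r[0],*r[1],r[2]],1),cast(q,r[0],.06,s)[0,:2].round(4))
rep("before",f2,s2,(255,310,170,260));rep("after",f,s,(255,310,170,260))
rep("side before",d["side"],None,(285,345,235,300));rep("side after",g,None,(285,345,235,300))
E
```

```text
[0.55170732 0.09201338 0.14014111] 0.4967905601711295
before [280.5 219.5  45.   15.   90. ] [0.5511 0.0915]
after [281.5 220.5  45.   15.   90. ] [0.5516 0.0915]
side before [321.4 259.2  17.7  15.5  11.3] [0.5537 0.0985]
side after [321.3 259.6  18.7  13.   18.4] [0.5538 0.0992]
```

```bash
python3 -c "
from plant import ctrl
print(ctrl.job_done())"
```

```text
the job is handed in; nothing more can be done
None
```

I turned the cover clockwise to its stop and it came up about flush, so it should be locked; the key is back upright in its pocket, and the job was handed in after about 27 s of the 72 s (no verdict was returned).

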